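# Hold the belt tensioner back at its mark with the tensioner lever

### The arm

A 6-joint arm with a two-finger parallel gripper is mounted at the origin on a cart in front of the work surface, level with it; the furniture and walls round the work are solid. World frame = base frame: x ahead of the robot, y to its left, z up, the work surface at z = 0. Lengths are in m, angles in degrees, forces in N, time in s.
With the tool pointing down it reaches from about 0.325 to 0.9 m from the base axis. Payload 3.5 kg.
Tool frame: the origin (TCP) lies at the very end of the fingers, on their centre line; the grasp point (between the pads) lies 19 mm behind it (r.grip_depth is the z of the grasp point in the tool frame, in m); z points along the fingers, y is the line along which they close (so a half turn about z gives the same grasp; the last joint's range is limited). The gripper opens to 85 mm and grips with 20 to 120 N. Pads are 22 mm wide; open, the fingers measure 114 mm over their backs; the gripper's body (76 mm by 85 mm) begins 54 mm behind the grasp point. The pads swing forward as they close: fully open they stand 13 mm farther back than shut.
Start: joints at [-76.742, 15.837, -1.513, 72.651, 0, 84.076], TCP at [0.205, -0.59, 0.231] pointing down, gripper open.
Joint ranges: [-178.77, 178.77], [-48.84, 107.48], [-61.69, 71.31], [-111.58, 123.2], [-90, 87.43], [-180, 180]. Speed limits (degrees/s): [147.25, 147.25, 180, 180, 180, 180].

### API

Orientations are given as a 3x3 rotation matrix whose columns are the frame's x, y, z axes.
In Python, from cell import r gives the robot as it stands.
- The arm moves only by the tool step_arm, never from a script. Its argument "steps" is one flat list of numbers, 5 for each row, row after row: the gripper command: -1 is fully open, 1 is shut, values between are in proportion, then the shift along the tool's x, y, z in m, then the turn about the tool's z in degrees. In form: [gripper, x, y, z, turn, gripper, x, y, z, turn, ...]. A call has 1 to 20 rows; each row shifts and turns the commanded pose from where the row before left it, along the tool's axes as they then stand; what a row does not reach is not made up. A row lasts 1/12 s, in which the tool goes at most 41.7 mm and 7.16 degrees, less where a joint would pass 70% of its speed; a pose out of reach is approached as far as the arm can. A call is refused whole if a number of a shift passes 0.0417 or a number of a turn 7.16, either way. A call with a gripper value outside its range is refused whole. The fingers move at their own pace and stop on an object; "squeeze" is the grip in N (left out, the last holds). Time passes only in rows, so rows that do not move let the fingers close. It gives the time, the measured TCP pose, the force, the opening and the grip force at its end, in the units of the state.
- r.read_state(): the state, without advancing time (a new reading comes with each control period).
- r.grab_frame(name): name is "side" or "top"; returns a dict with "img" (420x560x3 uint8, blue, green, red), "K" (3x3 intrinsics, pixels), "pose" (4x4, takes a point from camera to world coordinates). Camera axes: x right, y up, looking along -z (the intrinsics and any distortion apply to the point x, -y, -z); pixel columns grow to the right and rows downward; lengths in m; the calibration is good to about 2 mm. A picture is of the moment at which its call begins. There is no depth.
- r.sign_off(): hands the job in; it is judged then, once.
Trained networks look in a picture, given as the dict that the camera call returned (one of the last four; its "shot" number tells which), for a name from the list of things; names that differ only in an ending like _2 or _b are one class to them, and where a whole thing is asked for, a point or a joint stands for the part that bears it (a point fixed in the world has none). Each returns a list of dicts, best first, with "p" (0 to 1); they miss things now and then, are a little off and sometimes report something else, mostly with a low value. They report only what shows in the picture. A call takes as long as a camera call.
- r.boxes_of(thing, picture): "xyz" ([x, y, z] in m, in world coordinates, good to about 4 mm: the middle of the surface that is visible of it).
- r.masks_of(thing, picture): "mask" (420x560 bool, what is visible of it).
The state is a dict: "time_s": time; "q": joint angles; "qd": joint speeds; "tau": joint torques, N m; "ee_pos": TCP position; "orientation": TCP orientation; "wrist_force": force on the tool from outside, world axes, zero at the start; "torque": the same for the moment, N m; "width": finger opening in m; "grasp_force": force on a finger pad.
Only numpy, scipy, OpenCV 4.12 (cv2) and the standard library are available. Lean on these libraries where they do the work, as an engineer would, in place of code of your own. Each camera call takes 0.05 s, during which the arm holds its last target. There are 200 camera calls.

### The job

The belt is off this small belt drive and a colleague is about to slip on the new one. Fit the loose lever down over the tensioner's square drive until it is fully home, then use the lever to pull the spring-loaded tensioner round until its orange pointer stands at the red index, and keep it held there: the job finishes with you still holding the lever against the spring, pointer at the index. Move the tensioner only with the lever, keep your fingers off the drive itself, and leave the other things on the desk where they are.

Things in the scene. Friction and masses are not known exactly. Their poses are not given: they have to be found in the camera images.
- lever: loose dark steel lever standing on the desk, 0.2 kg: hub 34 x 34 x 34 mm high with an 18 mm square hole right through, upright. Origin: on the hole's axis at the hub's underside; x along the bar to the red grip, z up; the hole's sides lie along x and y. Bar 14 wide x 14 high, x = 17 to 90, its middle at z = 23. Red upright grip 21 thick, 52 high, at x = 102. Centre of mass near x = 30.
- drive: the belt drive, fixed: dark plate 152 (x) x 106 (y) mm, top 46 mm above the desk, on standoffs; two toothed pulleys, no belt; blue tensioner arm with black roller and orange pointer; white arc scale. Origin: on the desk under the plate's centre, z up. Tensioner pivot at x = -16, y = -31 mm. All but the pivot's boss (72) and square shaft (96.5) stays below 71 mm.
- square (a point): foot of the square drive: upright bright steel shaft 16 x 16 mm on the tensioner's round boss; the point is on its axis, on the boss's top, where the lever's underside rests when home. Shaft 24.5 mm high, the top 3.5 tapering to 9 square. x, y along its sides, turning with the tensioner; at rest parallel to the drive's. Fits in any quarter turn; most room with the bar to the drive's -y.
- pointer (a point): tip of the tensioner's orange pointer, 68 mm from the pivot axis, 50 mm above the desk, just over the white scale; turns with the tensioner.
- mark (a point): point of the red index tab on the white scale, also 68 mm from the pivot axis; it coincides with the pointer's tip when the pointer stands exactly at the index. Set elsewhere each time; stays put during the job.
- tensioner (a joint): angle of the tensioner, rad: 0 at rest on its stop, growing clockwise seen from above (the way to pull) to 0.95 at the far stop. A spring returns it to 0 when let go: 0.18 N m at rest, plus 0.30 N m per rad.
- mug: bystander: white patterned mug, 92 mm wide, 95 mm high; origin under its middle
- mouse: bystander: silver computer mouse, 104 x 60 mm, 37 mm high; origin under its middle
- screwdriver: bystander: red-handled screwdriver, 198 mm long, lying flat; origin under its middle
- tape_roll: bystander: roll of black tape, 63 mm across, 18 mm high, lying flat; origin under its middle

How it is judged:
By the outcome, as a careful person would: the job done as asked, in the order asked, and still so for the second after the job is handed in, while the arm keeps its last pose, push and grip.
It also fails if it takes over 48 s, if anything falls off the work surface, if the arm or the gripper's body presses on something with over 40 N, if the wrist force passes 120 N, or if a joint passes its speed limit or range.

## Working session

There is one attempt and no reset: what is moved stays moved. The work goes in short steps, Python scripts to look and compute and a tool call to move; the robot and the scene stay as the last step left them, time stands still between calls to the robot, and variables do not carry over. Pictures are saved under pics/ and viewed, at most 10 in all, crops included, and the job is handed in when it is done.

Besides the shell and the picture viewer there is one more tool, called after "Call:" as a command line: name --argument value ..., lists and objects as JSON in quotes. step_arm: Moves the arm, as the interface text tells. Its arguments: {"type":"object","properties":{"steps":{"type":"array"},"squeeze":{"type":"number"}},"required":["steps"]}

```bash
mkdir -p pics; ls; cat > h.py <<'E'
import numpy as np, cv2
from cell import r
def proj(f,P):
    P=np.atleast_2d(P); T=np.linalg.inv(f["pose"]); c=P@T[:3,:3].T+T[:3,3]
    c=c*[1,-1,-1]; p=c@np.array(f["K"]).T; return p[:,:2]/p[:,2:]
def ray(f,uv):
    d=np.linalg.inv(f["K"])@np.array([uv[0],uv[1],1.])*[1,-1,-1]
    return np.array(f["pose"])[:3,3], np.array(f["pose"])[:3,:3]@d
def onz(f,uv,z):
    o,d=ray(f,uv); return o+d*(z-o[2])/d[2]
E
python3 - <<'E'
from h import *
s=r.read_state(); print(s["time_s"],s["ee_pos"],np.round(s["orientation"],3).tolist(),s["width"])
for n in("side","top"):
    f=r.grab_frame(n); cv2.imwrite(f"pics/{n}0.png",f["img"]); print(n,[k for k in f],np.round(f["pose"],3).tolist())
    for t in("lever","drive","square","pointer","mark","mug","mouse","screwdriver","tape_roll"):
        print(t,[(round(b["p"],2),np.round(b["xyz"],4).tolist()) for b in r.boxes_of(t,f)[:2]])
E
```

```text
pics
0.0 [ 0.20518348 -0.58955435  0.23015429] [[0.944, 0.329, -0.001], [0.329, -0.944, 0.002], [0.0, -0.002, -1.0]] 0.08511758882086866
side ['img', 'K', 'pose', 'shot'] [[-0.175, 0.558, -0.811, -0.602], [-0.985, -0.101, 0.143, 0.118], [-0.002, 0.824, 0.567, 0.825], [0.0, 0.0, 0.0, 1.0]]
lever [(0.79, [0.4403, -0.2866, 0.0317])]
drive [(0.69, [0.523, 0.0876, 0.0458])]
square []
pointer []
mark []
mug [(0.86, [0.2855, 0.1891, 0.0593])]
mouse [(0.7, [0.6203, -0.2476, 0.023])]
screwdriver [(0.8, [0.6168, -0.3467, 0.0237])]
tape_roll []
top ['img', 'K', 'pose', 'shot'] [[0.03, 0.986, -0.166, 0.32], [-0.999, 0.026, -0.03, -0.087], [-0.026, 0.167, 0.986, 1.049], [0.0, 0.0, 0.0, 1.0]]
lever [(0.86, [0.4677, -0.2852, 0.0373])]
drive [(0.63, [0.5065, 0.0418, 0.0418])]
square [(0.72, [0.5075, 0.0388, 0.0649])]
pointer [(0.79, [0.5053, 0.0349, 0.0671])]
mark [(0.36, [0.2958, 0.2027, 0.0449])]
mug [(0.84, [0.2969, 0.2043, 0.0409])]
mouse [(0.73, [0.6296, -0.2452, 0.0285])]
screwdriver [(0.72, [0.6265, -0.3427, 0.0245]), (0.38, [0.6754, -0.1512, 0.0178])]
tape_roll [(0.7, [0.6714, -0.1536, 0.02])]
```

View pics/side0.png

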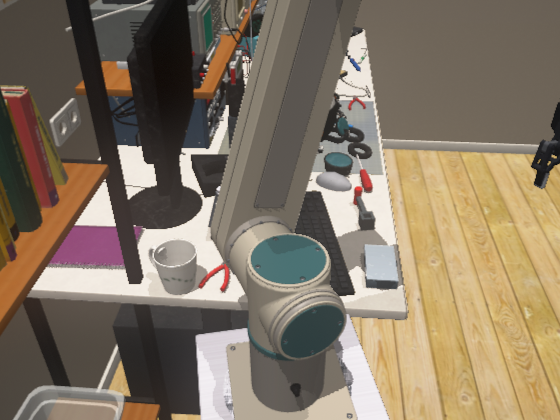

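View pics/top0.png

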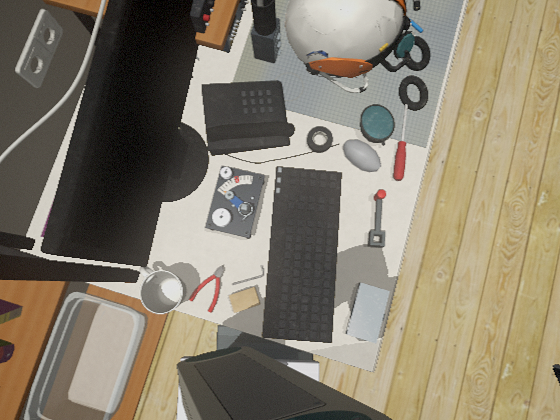

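The top view shows the drive near (237,202), the lever with its hub at (376,240) and grip at (381,194). The arm hides the drive in the side view. I'll enlarge both.

```bash
python3 - <<'E'
from h import *
f=r.grab_frame("top"); im=f["img"]
a=cv2.resize(im[160:245,195:275],None,fx=6,fy=6,interpolation=cv2.INTER_CUBIC)
b=cv2.resize(im[180:255,360:400],None,fx=6,fy=6,interpolation=cv2.INTER_CUBIC)
c=np.zeros((510,480+240,3),np.uint8); c[:,:480]=a; c[:450,480:]=b; cv2.imwrite("pics/c1.png",c)
for t in("lever","drive"):
    m=r.masks_of(t,f)[0]["mask"].astype(np.uint8); 
    cs=max(cv2.findContours(m,0,2)[0],key=cv2.contourArea); print(t,m.sum(),cv2.minAreaRect(cs))
for n,uv,z in(("hubtop",(376,240),.034),("grip",(381,194),.052),("sq",(246,208),.0965)): print(n,onz(f,uv,z))
E
```

```text
lever 616 ((376.0, 218.0), (58.0, 18.0), 90.0)
drive 2942 ((234.35293579101562, 201.0882568359375), (46.80937576293945, 65.96969604492188), 14.03624439239502)
hubtop [ 0.4278522  -0.28449172  0.034     ]
grip [ 0.53188514 -0.29308934  0.052     ]
sq [0.48374474 0.01052184 0.0965    ]
```

View pics/c1.png

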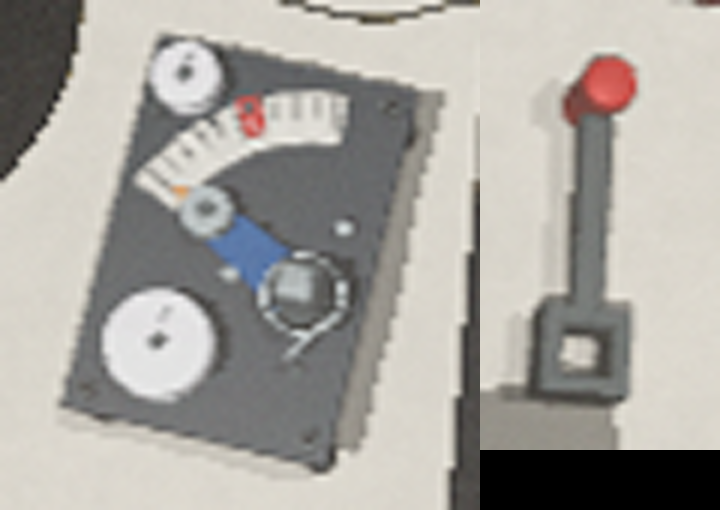

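Drive in top view: +x points up, tilted about 15° to the right. The pivot shaft is at about (244,206), the orange pointer at (225,191) and the red index at (238,181). The lever's hub is nearer the robot, with the grip farther away.

```bash
cat >> h.py <<'E'
def crop(p,ox,oy): return [(p[0]+.5)/6-.5+ox,(p[1]+.5)/6-.5+oy]
def R2(a): return np.array([[np.cos(a),-np.sin(a)],[np.sin(a),np.cos(a)]])
E
python3 - <<'E'
from h import *
from scipy.optimize import least_squares
f=r.grab_frame("top")
D=lambda p:crop(p,195,160)
L=lambda p:crop((p[0]-480,p[1]),360,180)
mdl=np.array([[76,53,46],[76,-53,46],[-76,53,46],[-76,-53,46],[-16,-31,96.5]])/1e3
obs=np.array([D(p) for p in((160,38),(418,90),(62,405),(325,465),(296.5,281))])
def P(v,m): return proj(f,np.c_[m[:,:2]@R2(v[2]).T+v[:2],m[:,2]])
s=least_squares(lambda v:(P(v,mdl)-obs).ravel(),[.5,.04,-.26]); v=s.x
print("drive",v[:2],np.degrees(v[2]),"res",s.fun.round(1))
pv=R2(v[2])@[-.016,-.031]+v[:2]; print("pivot fit",pv,"from shaft top",onz(f,obs[4],.0965))
ml=np.array([[0,0,34],[102,0,52],[17,17,34],[17,-17,34],[-17,17,34],[-17,-17,34]])/1e3
ol=np.array([L(p) for p in((581,349),(608,83),(541,302),(631,300),(532,392),(625,398))])
s=least_squares(lambda v:(P(v,ml)-ol).ravel(),[.43,-.284,-.08]); print("lever",s.x[:2],np.degrees(s.x[2]),s.fun.round(1))
for n,p in(("pointer",(180,190)),("mark",(262,133))):
    w=onz(f,D(p),.05)[:2]-pv; print(n,np.hypot(*w),np.degrees(np.arctan2(w[1],w[0])))
E
```

```text
drive [0.50881352 0.04235443] -11.367035999321534 res [-0.4 -1.   0.4 -0.1 -0.4  0.3  0.5  0.6 -0.   0.1]
pivot fit [0.48701747 0.015116  ] from shaft top [0.48715512 0.01506527 0.0965    ]
lever [ 0.43308811 -0.28593065] -3.7016385009820802 [ 0.2 -0.  -0.2 -0.7 -0.1 -0.2 -0.3  1.5  0.5 -0.5 -0.1 -0.1]
pointer 0.06700362489995906 50.26328811967634
mark 0.06934524726660511 17.451552945620065
```

Call:
step_arm --steps '[0,0.0357,-0.0194,0,0,0,0.0357,-0.0194,0,0,0,0.0357,-0.0194,0,0,0,0.0357,-0.0194,0,0,0,0.0357,-0.0194,0,0,0,0.0357,-0.0194,0,0,0,0.0357,-0.0194,0,0,0,0.0357,-0.0194,0,0,0,0.0357,-0.0194,0,0,0,0.0357,-0.0194,0,0]'

```text
time_s: 2.03
ee_pos: [0.4799, -0.2881, 0.2316]
orientation: [[0.945, 0.329, 0.0], [0.329, -0.945, -0.0], [0.0, 0.001, -1.0]]
wrist_force: [1.5, -0.4, 0.0]
width: 0.0427
grasp_force: 0.0
```

Call:
step_arm --steps '[0,0,0,0,-7.1,0,0,0,0,-7.1,0,0,0,0,-7.1,0,0,0,0,-7.1,0,0,0,0,-7.1,0,0,0,0,-7.1,0,0,0,0,-7.1,0,0,0,0,-7.1,0,0,0,0,-7.1,0,0,0,0,-7.1,0,0,0,0,-7.1,0,0,0,0,-7.1,0,0,0,0,-7.1,0,0,0,0,-7.1,0,0,0,0,-7.1,0,0,0,0,-7.1,0,0,0,0,-7.1,0,0,0,0,-7.1,0,0,0,0,-7.1,0,0,0,0,-7.1]'

```text
time_s: 3.7
ee_pos: [0.4788, -0.2898, 0.2314]
orientation: [[-0.949, 0.317, 0.0], [0.317, 0.949, -0.0], [-0.0, -0.0, -1.0]]
wrist_force: [0.3, 0.4, -0.4]
width: 0.0427
grasp_force: 0.0
```

Call:
step_arm --steps '[0,0,0,0,-7.1,0,0,0,0,-7.1,0,0,0,0,-0.9,0,0,0,0,0]'

```text
time_s: 4.03
ee_pos: [0.4788, -0.2898, 0.2313]
orientation: [[-0.998, 0.067, 0.0], [0.067, 0.998, -0.0], [-0.0, -0.0, -1.0]]
wrist_force: [-0.7, 0.4, 0.5]
width: 0.0427
grasp_force: 0.0
```

```bash
cat > st.py <<'E'
from h import *
s=r.read_state(); R=np.array(s["orientation"]); print(s["time_s"],np.round(s["ee_pos"],4),"yawx",np.degrees(np.arctan2(R[1,0],R[0,0])).round(2),"z",R[:,2].round(4),"w",s["width"],"F",np.round(s["wrist_force"],1),"T",np.round(s["torque"],2),"g",s["grasp_force"],np.round(s["q"],1))
E
python3 - <<'E'
import st
from h import *
f=r.grab_frame("side"); cv2.imwrite("pics/s2.png",cv2.resize(f["img"][100:310,130:410],None,fx=2.5,fy=2.5))
E
```

```text
4.0333 [ 0.4788 -0.2898  0.2313] yawx 176.16 z [ 1.e-04 -0.e+00 -1.e+00] w 0.0426978780447301 F [-0.7  0.4  0.5] T [ 0.02 -0.04  0.02] g 0.0 [-37.8   9.2  -9.8  71.    0.  -34. ]
```

View pics/s2.png

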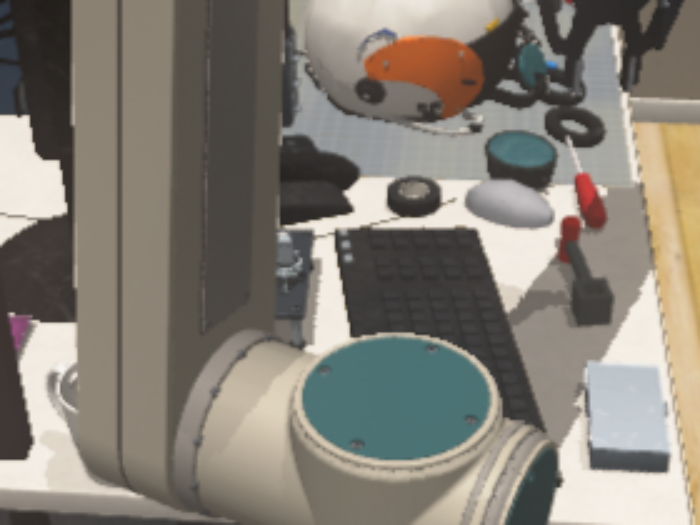

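The side view shows the lever clear at (367,215) and the shaft at about (244,198), consistent with the top view. Going down to the bar now.

Call:
step_arm --steps '[0,0,0,0.037,0,0,0,0,0.037,0,0,0,0,0.037,0,0,0,0,0.037,0,0,0,0,0.037,0,0,0,0,0.02,0,0,0,0,0.01,0,0,0,0,0.009,0,0,0,0,0,0]'

```text
time_s: 4.83
ee_pos: [0.4784, -0.2895, 0.0064]
orientation: [[-0.998, 0.066, -0.001], [0.066, 0.998, 0.001], [0.001, 0.001, -1.0]]
wrist_force: [0.4, -0.3, -0.1]
width: 0.0427
grasp_force: 0.0
```

Call:
step_arm --squeeze 80 --steps '[1,0,0,0,0,1,0,0,0,0,1,0,0,0,0,1,0,0,0,0,1,0,0,0,0,1,0,0,0,0,1,0,0,0,0,1,0,0,0,0]'

```text
time_s: 5.5
ee_pos: [0.4804, -0.2909, 0.0094]
orientation: [[-0.998, 0.065, 0.003], [0.065, 0.998, -0.002], [-0.003, -0.002, -1.0]]
wrist_force: [-0.4, 1.2, 6.4]
width: 0.0124
grasp_force: 80.6
```

```bash
python3 st.py
```

```text
5.5 [ 0.4804 -0.2909  0.0094] yawx 176.27 z [ 0.0033 -0.0024 -1.    ] w 0.012418526198116262 F [-0.4  1.2  6.4] T [ 0.17  0.08 -0.02] g 80.64017415046692 [-37.8  21.4 -23.7  44.6   0.  -34.1]
```

Call:
step_arm --steps '[1,0,0,-0.01,0,1,0,0,-0.02,0,1,0,0,-0.03,0,1,0,0,-0.03,0,1,0,0,-0.03,0,1,0,0,-0.03,0,1,0,0,0,0,1,0,0,0,0]'

```text
time_s: 6.17
ee_pos: [0.4801, -0.2907, 0.1599]
orientation: [[-0.998, 0.065, 0.004], [0.065, 0.998, -0.003], [-0.004, -0.003, -1.0]]
wrist_force: [-0.3, 0.4, -2.8]
width: 0.0122
grasp_force: 79.6
```

```bash
python3 - <<'E'
import st
from h import *
f=r.grab_frame("top"); g=r.grab_frame("side")
a=cv2.resize(f["img"][160:260,330:420],None,fx=4,fy=4,interpolation=2)
b=cv2.resize(g["img"][130:230,320:410],None,fx=4,fy=4,interpolation=2)
cv2.imwrite("pics/s3.png",np.hstack([a,b]))
E
```

```text
6.1667 [ 0.4801 -0.2907  0.1599] yawx 176.28 z [ 0.0041 -0.0032 -1.    ] w 0.012189443633581855 F [-0.3  0.4 -2.8] T [-0.01 -0.04  0.01] g 79.60846424102783 [-37.8  12.  -15.4  62.3  -0.  -34.1]
```

View pics/s3.png

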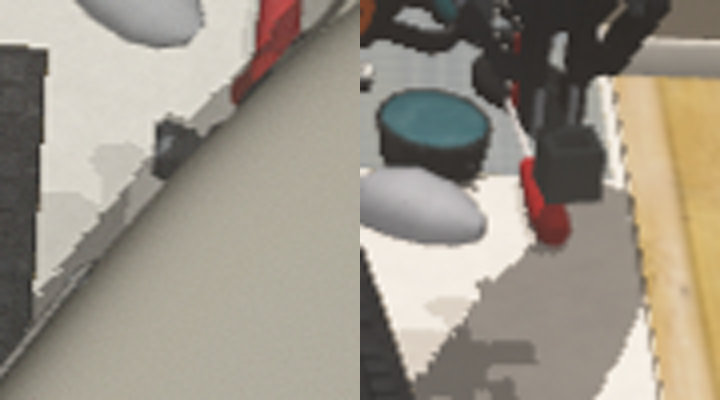

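The top view shows only a corner of the hub at (375,197), behind the forearm. The side view shows the hub held level, centred near (372,171). I'll compare the predicted hub corners with the side picture.

```bash
python3 - <<'E'
from h import *
g=r.grab_frame("side")
c=np.array([.4328,-.2876]); a=np.radians(-3.72)
pts=np.array([[-17,17,34],[-17,-17,34],[17,17,34],[17,-17,34],[-17,17,0],[-17,-17,0]])/1e3
w=np.c_[pts[:,:2]@R2(a).T+c,pts[:,2]+.1505]; p=proj(g,w); print(p.round(1))
k=6; im=cv2.resize(g["img"][140:200,330:400],None,fx=k,fy=k,interpolation=2); im2=im.copy()
for q in p: cv2.circle(im2,tuple(int(v) for v in ((q-[330,140]+.5)*k)),2,(0,255,0),-1)
cv2.imwrite("pics/s4.png",np.clip(np.hstack([im,im2]).astype(float)*1.6+20,0,255).astype(np.uint8)[:,:840])
E
```

```text
[[367.  167.1]
 [381.3 166.3]
 [363.5 159.8]
 [377.5 159. ]
 [365.7 179.5]
 [379.8 178.6]]
```

View pics/s4.png

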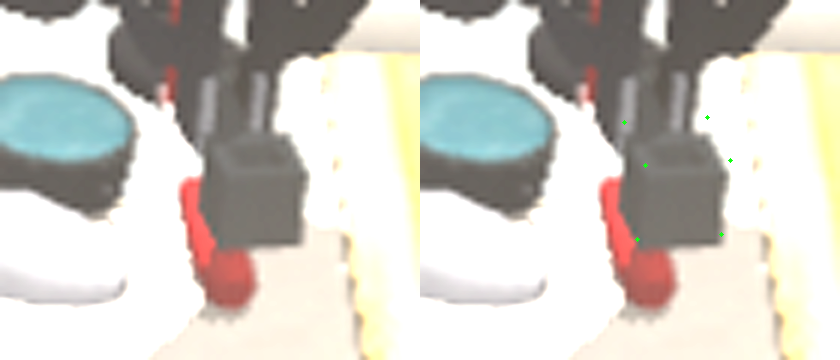

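Dots sit about 1 px above and right of the real hub corners, so the hub could be about 3 mm off. I'll compare with the side camera's bias on the lever when it was on the desk.

```bash
python3 - <<'E'
from h import *
g=r.grab_frame("side"); 
a=np.radians(-3.7); c=np.array([.4331,-.2859])
pts=np.array([[-17,17,34],[-17,-17,34],[-17,17,0],[-17,-17,0],[17,17,34],[17,-17,34]])/1e3
p=proj(g,np.c_[pts[:,:2]@R2(a).T+c,pts[:,2]]); print(((p-[130,100])*2.5).round(0).tolist())
p=proj(g,[[.487,.015,.0965]]); print("shaft top",((p-[130,100])*2.5).round(0))
i0=cv2.imread("pics/side0.png"); 
b=cv2.resize(i0[180:240,330:400],None,fx=6,fy=6,interpolation=2); b=np.clip(b*1.6+20.,0,255).astype(np.uint8)
s=cv2.imread("pics/s2.png")[210:310,240:340]; s=cv2.resize(s,None,fx=3.6,fy=3.6,interpolation=2)
p=proj(g,np.c_[pts[:,:2]@R2(a).T+c,pts[:,2]])
for q in p: cv2.circle(b,tuple(int(v) for v in ((q-[330,180]+.5)*6)),2,(0,255,0),-1)
cv2.imwrite("pics/s5.png",np.hstack([b,s]))
E
```

```text
[[577.0, 298.0], [610.0, 295.0], [574.0, 325.0], [607.0, 322.0], [569.0, 278.0], [602.0, 276.0]]
shaft top [[284. 235.]]
```

View pics/s5.png

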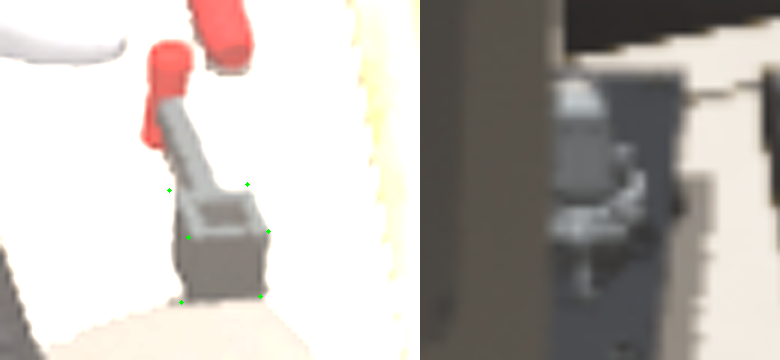

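Call:
step_arm --steps '[1,0,0,0,7.0,1,0,0,0,7.0,1,0,0,0,7.0,1,0,0,0,7.0,1,0,0,0,7.0,1,0,0,0,7.0,1,0,0,0,7.0,1,0,0,0,7.0,1,0,0,0,7.0,1,0,0,0,7.0,1,0,0,0,7.0,1,0,0,0,7.0,1,0,0,0,7.0,1,0,0,0,6.7,1,0,0,0,0]'

```text
time_s: 7.62
ee_pos: [0.4776, -0.2889, 0.1552]
orientation: [[0.2, 0.98, -0.003], [0.98, -0.2, 0.002], [0.002, -0.004, -1.0]]
wrist_force: [-0.2, -0.5, -2.3]
width: 0.0122
grasp_force: 79.5
```

Call:
step_arm --steps '[1,0.0254,-0.0054,0,0,1,0.0254,-0.0054,0,0,1,0.0254,-0.0054,0,0,1,0.0254,-0.0054,0,0,1,0.0254,-0.0054,0,0,1,0.0254,-0.0054,0,0,1,0.0254,-0.0054,0,0,1,0.0254,-0.0054,0,0,1,0.0254,-0.0054,0,0,1,0.0254,-0.0054,0,0,1,0,0,0,0,1,0,0,0,0]'

```text
time_s: 8.62
ee_pos: [0.475, -0.029, 0.1562]
orientation: [[0.193, 0.981, -0.002], [0.981, -0.193, 0.0], [-0.0, -0.002, -1.0]]
wrist_force: [-0.3, -0.6, -2.3]
width: 0.0125
grasp_force: 79.5
```

```bash
python3 - <<'E'
import st
from h import *
f=r.grab_frame("top"); g=r.grab_frame("side")
a=cv2.resize(f["img"][150:250,190:290],None,fx=4,fy=4,interpolation=2)
b=cv2.resize(g["img"][130:230,190:290],None,fx=4,fy=4,interpolation=2)
cv2.imwrite("pics/s6.png",np.hstack([a,b]))
E
```

```text
8.6167 [ 0.475  -0.029   0.1562] yawx 78.88 z [-0.0025  0.     -1.    ] w 0.012548712351582001 F [-0.3 -0.6 -2.3] T [-0.04 -0.01  0.02] g 79.52036619186401 [-11.3   4.  -25.3  60.9  -0.   89.9]
```

View pics/s6.png

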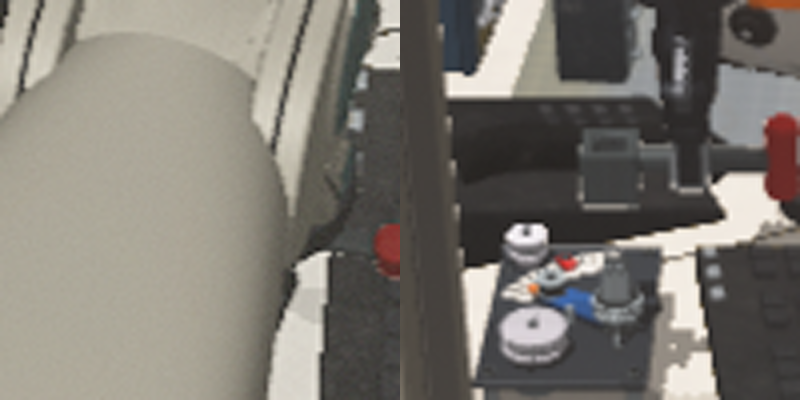

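The side view now shows everything. In the crop, the hub's bottom edge runs from (583,205) to (635,208) and its axis column is about 610. The shaft is at column 617, from 250 to 300, with the red index at (568,263). I'll work the offset out numerically.

```bash
python3 - <<'E'
from h import *
from scipy.optimize import least_squares
g=r.grab_frame("side")
S=lambda p:[(p[0]-400+.5)/4-.5+190,(p[1]+.5)/4-.5+130]
C=lambda p:(np.array(p)-[190,130]+.5)*4-.5+[400,0]
s=r.read_state();t=s["ee_pos"]; R=np.array(s["orientation"]); yl=np.arctan2(R[1,0],R[0,0])-np.pi
hub=t[:2]-.0474*np.array([np.cos(yl),np.sin(yl)]); print("pred hub",hub,np.degrees(yl))
pts=np.array([[x,y,z] for z in(0,.034) for x in(-.017,.017) for y in(-.017,.017)])
def H(v): return proj(g,np.c_[pts[:,:2]@R2(yl).T+v[:2],pts[:,2]+v[2]])
z0=t[2]-.0094
for p,q in zip(pts,C(H([*hub,z0]))): print(p,q.round(0))
# image shaft prediction
dy=np.radians(-11.37)
for h,z in((.0045,.0965),(.008,.093),(.008,.072)):
    k=np.array([[a,b] for a in(-h,h) for b in(-h,h)])@R2(dy).T+[.487,.0151]
    print(z,C(proj(g,np.c_[k,np.full(4,z)])).round(0).tolist())
pl=np.array([[76,53],[76,-53],[-76,53],[-76,-53]])/1e3@R2(dy).T+[.5088,.0424]
print("plate",C(proj(g,np.c_[pl,np.full(4,.046)])).round(0).tolist())
# raw intensity rows
gr=cv2.cvtColor(g["img"],6).astype(int)
for row in (173,177,181): print(row,gr[row,232:254])
for row in(194,197,200): print(row,gr[row,232:258])
for col in(240,244,248):print(col,gr[158:186,col])
E
```

```text
pred hub [0.48527743 0.01577022] -101.39013059432804
[-0.017 -0.017  0.   ] [581. 204.]
[-0.017  0.017  0.   ] [586. 174.]
[ 0.017 -0.017  0.   ] [638. 205.]
[0.017 0.017 0.   ] [642. 175.]
[-0.017 -0.017  0.034] [578. 155.]
[-0.017  0.017  0.034] [583. 125.]
[ 0.017 -0.017  0.034] [636. 155.]
[0.017 0.017 0.034] [640. 126.]
0.0965 [[623.0, 262.0], [608.0, 262.0], [624.0, 254.0], [609.0, 254.0]]
0.093 [[628.0, 270.0], [602.0, 270.0], [630.0, 256.0], [604.0, 255.0]]
0.072 [[629.0, 298.0], [603.0, 298.0], [631.0, 284.0], [606.0, 284.0]]
plate [[503.0, 243.0], [663.0, 245.0], [473.0, 381.0], [648.0, 383.0]]
173 [55 57 76 95 64 64 63 63 64 64 64 63 63 63 64 64 64 58 54 62 61 60]
177 [58 59 59 61 64 64 64 65 64 64 64 63 63 64 64 65 65 74 84 61 60 60]
181 [55 55 55 57 59 60 62 60 60 60 61 60 61 61 62 62 61 60 58 59 59 59]
194 [ 82 156 201 175 228 223 211 237 223 121 116 127 117  84  77  76  75  75
  74  73  75  71  74 106 153 144]
197 [130 165 224 236 239 242 227 180 137  99 100  99 101 100  92  76  75  75
  75  75  75  76  83 164 237 238]
200 [ 75  74  75  75  75  75  75  78  93 110 111 108 109 110 103  81  75  67
  60  60  61  61 123 214 237 237]
240 [59 57 62 51 77 87 70 61 61 62 82 70 64 64 64 64 64 64 64 64 64 64 64 60
 50 45 44 43]
244 [53 53 52 48 79 94 73 62 63 67 83 73 63 62 62 63 63 63 63 63 62 63 64 61
 53 46 44 43]
248 [53 60 63 52 79 87 86 86 85 84 83 71 64 63 63 64 63 64 64 65 65 65 65 61
 50 46 44 44]
```

The hub prediction matches to about 1 mm and the shaft to about 0.5 mm. I'll correct by +1.5 mm in world x and go down.

Call:
step_arm --steps '[1,0,0.0015,0.012,0,1,0,0,0.012,0,1,0,0,0.012,0,1,0,0,0.009,0,1,0,0,0.003,0,1,0,0,0.003,0,1,0,0,0.003,0,1,0,0,0,0]'

```text
time_s: 9.43
ee_pos: [0.4777, -0.0306, 0.1032]
orientation: [[0.198, 0.98, -0.0], [0.98, -0.198, 0.0], [0.0, -0.0, -1.0]]
wrist_force: [0.1, -0.3, -1.7]
width: 0.0124
grasp_force: 79.6
```

```bash
python3 st.py
```

```text
9.4333 [ 0.4777 -0.0306  0.1032] yawx 78.57 z [-1.e-04  0.e+00 -1.e+00] w 0.0123647954851209 F [ 0.1 -0.3 -1.7] T [-0.06  0.    0.02] g 79.56238746643066 [-11.4   7.3 -28.8  53.9   0.   90. ]
```

Call:
step_arm --steps '[1,-0.0004,0,0.003,0,1,0,0,0.003,0,1,0,0,0.003,0,1,0,0,0.003,0,1,0,0,0,0]'

```text
time_s: 9.85
ee_pos: [0.477, -0.0307, 0.0907]
orientation: [[0.198, 0.98, -0.001], [0.98, -0.198, 0.0], [-0.0, -0.001, -1.0]]
wrist_force: [1.4, -0.0, -2.3]
width: 0.0127
grasp_force: 79.6
```

```bash
python3 st.py
```

```text
9.85 [ 0.477  -0.0307  0.0907] yawx 78.59 z [-1.1e-03  2.0e-04 -1.0e+00] w 0.01265857907243691 F [ 1.4 -0.  -2.3] T [-0.01 -0.05 -0.02] g 79.55084323883057 [-11.4   8.1 -29.6  52.4  -0.   90. ]
```

It slides freely with only light lateral contact. Continuing to the boss.

Call:
step_arm --steps '[1,0,0,0.003,0,1,0,0,0.003,0,1,0,0,0.002,0,1,0,0,0.002,0,1,0,0,0.002,0,1,0,0,0,0]'

```text
time_s: 10.35
ee_pos: [0.4777, -0.031, 0.0806]
orientation: [[0.198, 0.98, -0.0], [0.98, -0.198, -0.0], [-0.0, -0.0, -1.0]]
wrist_force: [-4.8, -0.7, 9.4]
width: 0.0119
grasp_force: 81.2
```

```bash
python3 st.py
```

```text
10.35 [ 0.4777 -0.031   0.0806] yawx 78.6 z [-1.e-04 -4.e-04 -1.e+00] w 0.011884488095218497 F [-4.8 -0.7  9.4] T [0.11 0.87 0.12] g 81.18999481201172 [-11.4   8.9 -30.2  51.   -0.   90. ]
```

The lever is on the boss (height as predicted, about 10 N). Now I pull clockwise about the pivot in 3° rows.

Call:
step_arm --steps '[1,0.0001,-0.0025,0,3,1,0.0001,-0.0025,0,3,1,0.0001,-0.0025,0,3,1,0.0001,-0.0025,0,3,1,0.0001,-0.0025,0,3,1,0.0001,-0.0025,0,3,1,0.0001,-0.0025,0,3,1,0.0001,-0.0025,0,3,1,0.0001,-0.0025,0,3,1,0.0001,-0.0025,0,3,1,0,0,0,0,1,0,0,0,0]'

```text
time_s: 11.35
ee_pos: [0.4563, -0.0194, 0.0807]
orientation: [[0.661, 0.751, 0.002], [0.751, -0.661, -0.0], [0.001, 0.001, -1.0]]
wrist_force: [-2.3, -1.4, 7.6]
width: 0.012
grasp_force: 80.8
```

```bash
python3 - <<'E'
import st
from h import *
g=r.grab_frame("side"); np.save("g.npy",g["img"])
b=cv2.resize(g["img"][155:230,200:290],None,fx=8,fy=8,interpolation=2)
cv2.imwrite("pics/s7.png",b)
pv=np.array([.487,.0151])
C=lambda p:((p-[200,155]+.5)*8-.5).round(0)
for a in range(55,-10,-5):
    w=pv+.068*np.array([np.cos(np.radians(a)),np.sin(np.radians(a))]); print(a,C(proj(g,[[*w,.05]])[0]))
s=r.read_state()
E
```

```text
11.35 [ 0.4563 -0.0194  0.0807] yawx 48.66 z [ 0.0018 -0.     -1.    ] w 0.012048375228285264 F [-2.3 -1.4  7.6] T [0.18 0.41 0.35] g 80.84481239318848 [-10.6   6.7 -32.8  50.5   0.  120.8]
55 [169. 388.]
50 [179. 379.]
45 [191. 370.]
40 [203. 362.]
35 [217. 354.]
30 [231. 347.]
25 [247. 341.]
20 [263. 335.]
15 [280. 331.]
10 [297. 327.]
5 [315. 324.]
0 [333. 321.]
-5 [351. 320.]
```

View pics/s7.png

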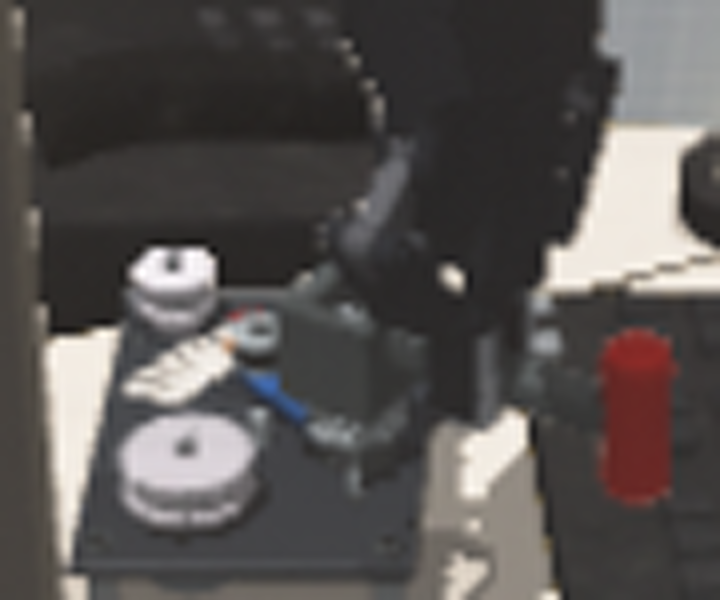

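Pointer now is at about (228,340) in the crop, about 31° world bearing, after 19° of travel. The red tab is just beyond it, partly behind the roller. I'll refine the bearings of index and pointer from colour blobs in the earlier pictures.

```bash
python3 - <<'E'
from h import *
pv=np.array([.487,.0151]); F={n:r.grab_frame(n) for n in("top","side")}
t0=cv2.imread("pics/top0.png")
s6=cv2.imread("pics/s6.png")[:,400:]; s6=cv2.resize(s6,(100,100),interpolation=cv2.INTER_AREA)
s6f=np.zeros((420,560,3),np.uint8); s6f[130:230,190:290]=s6
def blob(im,f,roi,lo,hi,nm):
    h=cv2.cvtColor(im,cv2.COLOR_BGR2HSV).astype(int)
    m=(h[...,0]>=lo)&(h[...,0]<=hi) if lo<=hi else (h[...,0]>=lo)|(h[...,0]<=hi)
    m&=h[...,1]>110; m&=h[...,2]>100
    k=np.zeros_like(m); k[roi[1]:roi[3],roi[0]:roi[2]]=1; ys,xs=np.nonzero(m&k)
    if len(xs)==0: print(nm,"none"); return
    w=h[ys,xs,1].astype(float); out=[]
    for x,y in zip(xs,ys):
        d=onz(f,(x,y),.05)[:2]-pv; out.append((np.hypot(*d)*1e3,np.degrees(np.arctan2(d[1],d[0]))))
    o=np.array(out); c=(o*w[:,None]).sum(0)/w.sum(); print(nm,len(xs),"r,ang",c.round(1)," all",[tuple(v) for v in o.round(0).astype(int)])
blob(t0,F["top"],(222,168,250,195),170,6,"mark top")
blob(t0,F["top"],(218,180,232,198),8,22,"ptr top")
blob(s6f,F["side"],(215,185,250,205),170,6,"mark side")
blob(s6f,F["side"],(212,193,232,210),8,22,"ptr side")
g=np.load("g.npy")
blob(g,F["side"],(215,185,250,205),170,6,"mark now"); blob(g,F["side"],(215,188,250,208),8,22,"ptr now")
E
```

```text
mark top 14 r,ang [77.7 19.1]  all [(np.int64(85), np.int64(20)), (np.int64(84), np.int64(18)), (np.int64(83), np.int64(17)), (np.int64(83), np.int64(20)), (np.int64(81), np.int64(17)), (np.int64(79), np.int64(18)), (np.int64(78), np.int64(22)), (np.int64(77), np.int64(20)), (np.int64(77), np.int64(18)), (np.int64(76), np.int64(17)), (np.int64(74), np.int64(17)), (np.int64(73), np.int64(21)), (np.int64(70), np.int64(22)), (np.int64(70), np.int64(20))]
ptr top 2 r,ang [67.6 50. ]  all [(np.int64(68), np.int64(51)), (np.int64(67), np.int64(49))]
mark side 11 r,ang [75.  20.3]  all [(np.int64(83), np.int64(22)), (np.int64(79), np.int64(17)), (np.int64(79), np.int64(23)), (np.int64(77), np.int64(22)), (np.int64(76), np.int64(20)), (np.int64(75), np.int64(18)), (np.int64(74), np.int64(17)), (np.int64(73), np.int64(23)), (np.int64(72), np.int64(22)), (np.int64(71), np.int64(20)), (np.int64(69), np.int64(18))]
ptr side 5 r,ang [67.  48.1]  all [(np.int64(71), np.int64(47)), (np.int64(68), np.int64(46)), (np.int64(68), np.int64(50)), (np.int64(66), np.int64(49)), (np.int64(63), np.int64(48))]
mark now none
ptr now none
```

```bash
cat > pt.py <<'E'
from h import *
import st
pv=np.array([.487,.0151]); g=r.grab_frame("side"); im=g["img"].astype(int)
b,gg,rr=im[...,0],im[...,1],im[...,2]
print("px: u,v r ang | BGR")
for v in range(186,206):
    for u in range(215,250):
        if rr[v,u]-b[v,u]>28:
            d=onz(g,(u,v),.05)[:2]-pv
            print(u,v,int(np.hypot(*d)*1e3),round(np.degrees(np.arctan2(d[1],d[0])),1),im[v,u], "hue",(cv2.cvtColor(g["img"][v:v+1,u:u+1],40)[0,0,0]))
E
python3 pt.py
```

```text
11.5 [ 0.4563 -0.0194  0.0807] yawx 48.66 z [ 1.6e-03  1.0e-04 -1.0e+00] w 0.012258998196329233 F [-2.2  0.1  7.3] T [0.23 0.48 0.36] g 80.88011026382446 [-10.6   6.7 -32.7  50.5   0.  120.8]
px: u,v r ang | BGR
229 194 82 21.8 [ 81  81 140] hue 0
228 197 72 28.7 [162 183 211] hue 13
228 198 68 30.9 [118 146 182] hue 13
```

Call:
step_arm --steps '[1,0.0001,-0.0021,0,2.5,1,0.0001,-0.0021,0,2.5,1,0,-0.0021,0,2.5,1,0,0,0,0,1,0,0,0,0]'

```text
time_s: 11.97
ee_pos: [0.4519, -0.0151, 0.0807]
orientation: [[0.753, 0.658, 0.002], [0.658, -0.753, -0.0], [0.001, 0.001, -1.0]]
wrist_force: [-3.3, -0.8, 7.4]
width: 0.0124
grasp_force: 80.9
```

```bash
python3 pt.py; python3 - <<'E'
from h import *
for n in("top","side"):
    f=r.grab_frame(n)
    for t in("pointer","mark"): print(n,t,[(round(b["p"],2),np.round(b["xyz"],4).tolist()) for b in r.boxes_of(t,f)[:3]])
    if n=="side":
        cv2.imwrite("pics/s8.png",cv2.resize(f["img"][180:215,210:265],None,fx=14,fy=14,interpolation=2))
E
```

```text
11.9667 [ 0.4519 -0.0151  0.0807] yawx 41.16 z [ 1.7e-03 -4.0e-04 -1.0e+00] w 0.012372620952028218 F [-3.3 -0.8  7.4] T [0.1  0.48 0.41] g 80.90903162956238 [-10.1   6.2 -33.3  50.4  -0.  128.7]
px: u,v r ang | BGR
229 194 82 21.8 [ 61  61 131] hue 0
230 194 81 20.2 [ 90  89 123] hue 179
229 195 78 23.4 [ 67  69 135] hue 1
230 195 77 21.8 [113 112 169] hue 179
230 196 73 23.5 [ 94  98 137] hue 3
top pointer []
top mark []
side pointer [(0.45, [0.5254, 0.0366, 0.0577])]
side mark []
```

View pics/s8.png

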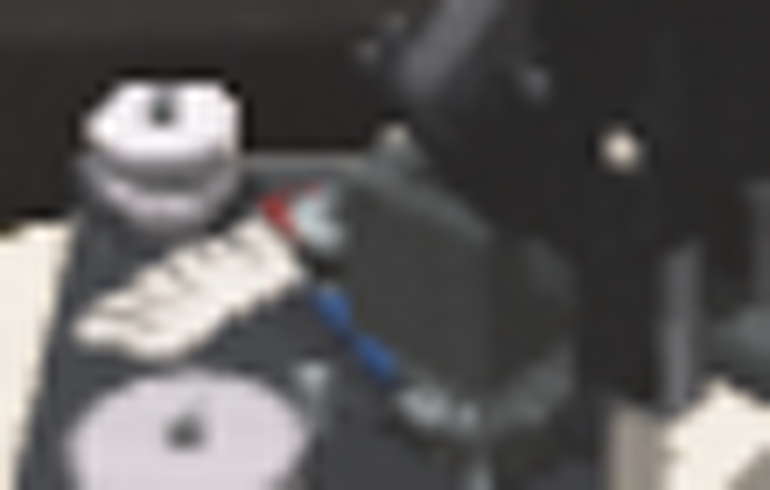

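The side view shows the pointer now hidden behind the roller cap (318,222), right beside the red tab (280,208). From here I work from geometry, with the roller, pointer and tab measured more closely.

```bash
cat > an.py <<'E'
from h import *
pv=np.array([.487,.0151]); F={n:r.grab_frame(n) for n in("top","side")}
t0=cv2.imread("pics/top0.png").astype(float)
s6=cv2.resize(cv2.imread("pics/s6.png")[:,400:],(100,100),interpolation=cv2.INTER_AREA)
s0=np.zeros((420,560,3)); s0[130:230,190:290]=s6
g=np.load("g.npy").astype(float); now=F["side"]["img"].astype(float)
def ang(f,uv,z):
    d=onz(f,uv,z)[:2]-pv; return round(np.hypot(*d)*1e3,1),round(np.degrees(np.arctan2(d[1],d[0])),2)
def cen(W,roi,th):
    x0,y0,x1,y1=roi; w=W[y0:y1,x0:x1]; w=np.where(w>th,w,0); y,x=np.mgrid[y0:y1,x0:x1]; return (w*x).sum()/w.sum(),(w*y).sum()/w.sum()
red=lambda i:i[...,2]-np.maximum(i[...,1],i[...,0])-1.2*np.clip(i[...,1]-i[...,0],0,None)
ora=lambda i:np.clip(i[...,1]-i[...,0],0,None)
for n,i in(("top",t0),("side",s0)):
    f=F[n]; rm=(228,168,245,190) if n=="top" else (222,188,242,204)
    ro=(218,184,232,198) if n=="top" else (214,195,229,208)
    c=cen(red(i),rm,15); o=cen(ora(i),ro,22); print(n,"mark",np.round(c,2),ang(f,c,.05),"ptr",np.round(o,2),ang(f,o,.05))
    if n=="top":
        print(ora(i)[ro[1]:ro[3],ro[0]:ro[2]].astype(int)); print(red(i)[172:188,230:245].astype(int))
    else: print(ora(i)[ro[1]:ro[3],ro[0]:ro[2]].astype(int)); print(red(i)[188:204,222:242].astype(int))
for z in(.062,.066,.070):
    print(z,"roller rest top",ang(F["top"],crop((207,208),195,160),z),"rest side",ang(F["side"],(227.4,198.1),z),"lever30",ang(F["side"],(231.6,196.1),z),"now",ang(F["side"],(318.5/14-.5+210,222/14-.5+180),z))
E
python3 an.py
```

```text
top mark [236.43 178.89] (np.float64(77.2), np.float64(19.19)) ptr [224.58 191.4 ] (np.float64(66.8), np.float64(50.5))
[[ 0  0  0  0  3  8  6  8  6  6  7  7  6  7]
 [ 0  0  0  2  8  8  7  6  6  8  8  8  9  6]
 [ 0  0  6  9  7  6  7  7  7  6  8  7  8  8]
 [ 0  4  6  6  6  6  6  7  7  6  8  8  8  8]
 [ 4  7  4  6  6  8  8  7  8  7  6  7  6  4]
 [ 7  8  7  6  7  8  7  6  7  7  7  7  2  0]
 [ 7  7  7  6  7  5  4  6  5  8  7  3  0  1]
 [ 1  7  7  6  6 18 48 54 17  1  0  0  0  1]
 [ 0  1  4  8  8  6 24 45 11  0  0  0  1  0]
 [ 0  0  0  2  6  6 16 10  0  0  1  2  0  0]
 [ 0  0  0  0  0  8  8  1  0  0  3  1  0  0]
 [ 0  0  0  1  0  0  0  0  1  1  3  4  1  1]
 [ 0  0  0  0  0  0  0  0  0  0  0  1  1  1]
 [ 1  0  0  0  0  0  0  0  0  0  0  0  0  1]]
[[  1  -1   0   4  -2   0  -2  -1  -5  -4   0  -3  -4  -3  -3]
 [  0  -1   1   0  -4  -3  -3  -3  -3  -2  -2  -1  -2  -1  -1]
 [  0   1   1  -1  -3  -6  -5  -5  -4  -1  -1  -2  -3  -3  -3]
 [  0   0  -2  -4  -6  -8 -10  11  10  -6  -2  -1  -4  -2  -4]
 [  0   0  -4  -6  37  83  94  77  20  -8  -7  -7  -5  -8  -5]
 [  0  -3  -7  -8  62  67   0  82 
[... 2973 characters left out ...]
-2   -4]
 [   4   11    6    0    1    1    1   -1  -13  -55 -103 -104  -96  -87
   -79  -51  -21   -3   -2   -4]]
0.062 roller rest top (np.float64(51.5), np.float64(49.29)) rest side (np.float64(55.7), np.float64(42.7)) lever30 (np.float64(54.9), np.float64(28.69)) now (np.float64(56.7), np.float64(25.42))
0.066 roller rest top (np.float64(50.5), np.float64(49.57)) rest side (np.float64(51.8), np.float64(47.44)) lever30 (np.float64(49.9), np.float64(32.38)) now (np.float64(51.6), np.float64(28.68))
0.07 roller rest top (np.float64(49.6), np.float64(49.86)) rest side (np.float64(48.2), np.float64(52.91)) lever30 (np.float64(45.3), np.float64(36.86)) now (np.float64(46.7), np.float64(32.66))
```

Top-view estimate: the index is about 30.5° from rest, and geometry with hole play puts the tensioner at about 29.8° now. To calibrate the play, I'll ease back 15° so that the pointer shows clearly, and measure it there.

Call:
step_arm --steps '[1,0.0001,0.0025,0,-3,1,0.0001,0.0025,0,-3,1,0.0001,0.0025,0,-3,1,0.0001,0.0025,0,-3,1,0.0001,0.0025,0,-3,1,0,0,0,0,1,0,0,0,0]'

```text
time_s: 13.0
ee_pos: [0.4613, -0.0232, 0.0807]
orientation: [[0.557, 0.831, 0.001], [0.831, -0.557, -0.0], [0.001, 0.001, -1.0]]
wrist_force: [-3.2, 0.0, 8.2]
width: 0.0123
grasp_force: 81.0
```

```bash
cat > m.py <<'E'
import st
from h import *
pv=np.array([.487,.0151]); f=r.grab_frame("side"); np.save("g2.npy",f["img"])
i=f["img"].astype(float); o=np.clip(i[...,1]-i[...,0],0,None); red=i[...,2]-np.maximum(i[...,1],i[...,0])-1.2*o
def ang(uv,z):
    d=onz(f,uv,z)[:2]-pv; return np.round([np.hypot(*d)*1e3,np.degrees(np.arctan2(d[1],d[0]))],1)
R=(216,190,236,208); w=o[R[1]:R[3],R[0]:R[2]]; print(w.astype(int)); w=np.where(w>14,w,0); y,x=np.mgrid[R[1]:R[3],R[0]:R[2]]
c=((w*x).sum()/w.sum(),(w*y).sum()/w.sum())
for z in(.048,.05,.052,.054): print(z,np.round(c,2),"ptr",ang(c,z),"rest",ang((222.94,201.53),z))
print(red[191:200,226:238].astype(int))
E
python3 m.py
```

```text
13.0 [ 0.4613 -0.0232  0.0807] yawx 56.15 z [ 1.2e-03 -1.0e-04 -1.0e+00] w 0.012346662890004956 F [-3.2  0.   8.2] T [0.13 0.49 0.33] g 81.03045701980591 [-10.9   7.2 -32.1  50.6   0.  112.9]
[[ 2  0  0  0  0  0  0  0  0  0  4  1  1  1  2  2  1  1  1  2]
 [ 0  0  0  0  0  0  0  0  0  0  1  1  0  1  1  0  0  0  0  1]
 [ 0  0  0  0  0  0  0  0  0  0  0  1  0  0  0  0  0  0  0  0]
 [ 0  0  0  0  0  0  0  0  0  0  0  0  0  0  0  0  0  0  0  0]
 [ 0  0  0  0  0  0  0  0  0  0  0  0  0  0  0  0  2  5  6  1]
 [ 0  0  0  0  0  0  0  0  0  0  1  0  0  0  0  0  1  5  5  1]
 [ 0  0  0  0  0  0  0  0  0  0  0  0  0  0  0  0  0  0  1  1]
 [ 0  0  0  0  0  0  0  1  4  8  2  0  0  0  0  0  0  0  3  1]
 [ 0  0  0  0  0  0  6  9  8 18 38 10  0  0  0  0  0  2  8  0]
 [ 0  0  0  0  5  9  6  9  6 17 51 16  0  0  0  0  0  1  3  1]
 [ 0  0  0  4  8  7 10  9  8 11 32 11  1  0  1  1  1  0  0  1]
 [ 0  5  9  9  8  9 10  7  6  7 11  1  0  1  1  1  0  0  0  1]
 [ 3  7  8  8  9  7  6  6  4  3  3  0  0  0  0  0  0  0  0  0]
 [ 4  5  9 10  8 10  7  6  8  1  0  0  0  0  0  0  0  0  0  0]
 [ 3  3  6  9  6  4  5  7 
[... 205 characters left out ...]
0  0  0  0  0  0  0]]
0.048 [225.89 198.86] ptr [71.6 34.7] rest [68.9 45.8]
0.05 [225.89 198.86] ptr [69.3 36.2] rest [67.  47.6]
0.052 [225.89 198.86] ptr [67.1 37.8] rest [65.2 49.6]
0.054 [225.89 198.86] ptr [64.9 39.5] rest [63.4 51.7]
[[  3   1   2   0   0   2   2   1   1   0   0  -3]
 [  2   0   0  -3  -3  -3  -2  -3  -2  -1  -1  -2]
 [  0   0  -1   7  20   7  22  -5  -4  -3  -4  -1]
 [  1  -1  25  70  43   8  55  44  -1  -2  -1  -2]
 [  0  -3   5  38  43  38  63 102  40  -1  -1  -2]
 [  1   0  -7   4  14  10   8  18  11  -1  -3  -1]
 [ -2  -7  -8  -3  -1  -5  -9  -5   1  -1  -2  -1]
 [  0   0  -8  -8  -8  -9  -8   0  -1   0  -2  -2]
 [ 19   3  -4  -5  -5  -5  -3   0   0  -1   0   0]]
```

Call:
step_arm --steps '[1,0.0001,0.0025,0,-3,1,0.0001,0.0025,0,-3,1,0.0001,0.0025,0,-3,1,0,0,0,0,1,0,0,0,0]'

```text
time_s: 13.47
ee_pos: [0.4679, -0.0269, 0.0807]
orientation: [[0.42, 0.907, 0.001], [0.907, -0.42, -0.0], [0.0, 0.001, -1.0]]
wrist_force: [-3.4, -0.6, 6.7]
width: 0.0123
grasp_force: 81.0
```

```bash
cat > q.py <<'E'
from h import *
for k in range(3): 
    f=r.grab_frame("side"); s=r.read_state(); R=np.array(s["orientation"]); t=np.array(s["ee_pos"]); F=s["wrist_force"]; T=s["torque"]
    rr=t[:2]-[.487,.0151]; print("turn",round(78.63-np.degrees(np.arctan2(R[1,0],R[0,0])),2),"F",np.round(F,1),"Tz",round(T[2],3),"Tpiv",round(T[2]+rr[0]*F[1]-rr[1]*F[0],3),"L",np.hypot(*rr).round(4))
i=f["img"].astype(float); o=np.clip(i[...,1]-i[...,0],0,None)
R=(216,190,236,208); w=o[R[1]:R[3],R[0]:R[2]]; w=np.where(w>14,w,0); y,x=np.mgrid[R[1]:R[3],R[0]:R[2]]
c=((w*x).sum()/w.sum(),(w*y).sum()/w.sum()); d=onz(f,c,.0525)[:2]-[.487,.0151]; print(np.round(c,2),w.sum(),"ptr ang",np.degrees(np.arctan2(d[1],d[0])).round(1))
E
python3 q.py
```

```text
turn 13.49 F [-2.7 -0.3  7.5] Tz 0.31 Tpiv 0.2 L 0.0461
turn 13.49 F [-3.7 -0.5  7.7] Tz 0.301 Tpiv 0.157 L 0.0461
turn 13.49 F [-3.5  0.6  7.5] Tz 0.327 Tpiv 0.17 L 0.0461
[223.59 200.87] 259.0 ptr ang 47.2
```

Call:
step_arm --steps '[1,0,0.0017,0,-2,1,0,0,0,0]'

```text
time_s: 13.78
ee_pos: [0.4695, -0.0276, 0.0807]
orientation: [[0.387, 0.922, 0.001], [0.922, -0.387, -0.0], [0.0, 0.001, -1.0]]
wrist_force: [-3.0, -1.3, 8.0]
width: 0.0122
grasp_force: 80.9
```

```bash
python3 q.py
```

```text
turn 11.48 F [-3.7 -0.6  7.2] Tz 0.315 Tpiv 0.167 L 0.0461
turn 11.49 F [-2.5  0.3  7. ] Tz 0.319 Tpiv 0.207 L 0.0461
turn 11.49 F [-3.2 -0.7  7.5] Tz 0.299 Tpiv 0.172 L 0.0461
[223.28 201.41] 311.0 ptr ang 49.4
```

Call:
step_arm --steps '[1,0,0.0017,0,-2,1,0,0,0,0]'

```text
time_s: 14.1
ee_pos: [0.4708, -0.0281, 0.0807]
orientation: [[0.355, 0.935, 0.001], [0.935, -0.355, 0.0], [0.001, 0.001, -1.0]]
wrist_force: [-3.0, -0.7, 7.8]
width: 0.0122
grasp_force: 81.0
```

```bash
python3 q.py
```

```text
turn 9.5 F [-4.2  0.3  8.1] Tz 0.232 Tpiv 0.045 L 0.0461
turn 9.51 F [-2.9  0.1  6.9] Tz 0.236 Tpiv 0.107 L 0.0461
turn 9.51 F [-2.9 -1.   7.6] Tz 0.199 Tpiv 0.088 L 0.0461
[222.84 201.67] 282.0 ptr ang 50.7
```

Call:
step_arm --steps '[1,0,0.0017,0,-2,1,0,0,0,0]'

```text
time_s: 14.42
ee_pos: [0.4725, -0.0286, 0.0806]
orientation: [[0.323, 0.946, 0.001], [0.946, -0.323, 0.0], [0.001, 0.001, -1.0]]
wrist_force: [-3.7, -0.0, 7.0]
width: 0.0116
grasp_force: 80.8
```

```bash
python3 q.py
```

```text
turn 7.51 F [-2.2  0.3  7.3] Tz 0.13 Tpiv 0.031 L 0.0461
turn 7.52 F [-3.1  0.1  7. ] Tz 0.144 Tpiv 0.006 L 0.0461
turn 7.52 F [-3.3 -0.7  7.4] Tz 0.178 Tpiv 0.045 L 0.0461
[222.94 201.65] 269.0 ptr ang 50.5
```

Calibrated: tensioner = turn − 10.1° (pointer starts to move at about 10° of lever turn). One last check of the index tip's bearing from both views.

```bash
python3 - <<'E'
from h import *
pv=np.array([.487,.0151]); F={n:r.grab_frame(n) for n in("top","side")}
A=lambda n,uv,z:(lambda d:np.round([np.hypot(*d)*1e3,np.degrees(np.arctan2(d[1],d[0]))],1).tolist())(onz(F[n],uv,z)[:2]-pv)
for z in(.048,.05,.0525):
    print(z,"top tip",A("top",(236.7,182.2),z),"row180",A("top",(237.2,180),z),"row177",A("top",(236.3,177),z),"side tip",A("side",(231.8,197.5),z),"side cen",A("side",(230.86,195.67),z))
# scale outline in the current side view: predict r=68 at 20, 23 deg
img=F["side"]["img"].astype(int); red=img[...,2]-np.maximum(img[...,1],img[...,0]); print(red[190:200,226:240])
for a in(18,20,22,24): print(a,[proj(F["side"],[[*(pv+rr*np.array([np.cos(np.radians(a)),np.sin(np.radians(a))])),.05]])[0].round(1).tolist() for rr in(.068,.085)])
E
```

```text
0.048 top tip [70.0, 20.6] row180 [74.6, 18.5] row177 [82.1, 18.5] side tip [67.3, 21.9] side cen [76.2, 20.5]
0.05 top tip [69.4, 20.6] row180 [74.1, 18.4] row177 [81.6, 18.5] side tip [64.6, 23.0] side cen [73.5, 21.4]
0.0525 top tip [68.8, 20.5] row180 [73.4, 18.4] row177 [80.9, 18.4] side tip [61.3, 24.6] side cen [70.1, 22.7]
[[  7   3   4   2   3   3   1   3   2   2   1   0  -3  -2]
 [  5   3   2   1   2   1   2   2   1   2   1  -2  -2  -2]
 [  2   2   0  -3  -3  -3  -2  -2  -2  -3  -3  -2  -1  -1]
 [  1   1  -2   7  21   6  22  -5   0   2  -2  -2  -2  -1]
 [  1  -1  25  70  43   7  58  45   8   2  -2  -3  -3  -2]
 [  2   2  10  66 129 141 139 119  44   4  -1  -1  -1   0]
 [  4   7   9  17  87 149 143  96  26   9   1   0   0   0]
 [ -4  -1   0   0  13  65  74  39   7   8   1   1   1   1]
 [ -7  -6  -5  -5  -3   8   9   8   7   6   0   1   0   1]
 [ -6  -2  -4  -7  -6   1   5   5   4  -1   1   1   1   1]]
18 [[233.2, 196.2], [230.6, 193.0]]
20 [[232.4, 196.5], [229.6, 193.3]]
22 [[231.6, 196.7], [228.5, 193.7]]
24 [[230.8, 197.0], [227.5, 194.0]]
```

Call:
step_arm --steps '[1,0.0001,-0.0025,0,3,1,0,-0.0025,0,3,1,0.0001,-0.0025,0,3,1,0,-0.0025,0,3,1,0.0001,-0.0025,0,3,1,0,-0.0025,0,3,1,0.0001,-0.0025,0,3,1,0,-0.0025,0,3,1,0.0001,-0.0025,0,3,1,0,-0.0025,0,3,1,0,-0.0021,0,2.5,1,0,0,0,0,1,0,0,0,0,1,0,0,0,0]'

```text
time_s: 15.83
ee_pos: [0.4506, -0.0135, 0.0807]
orientation: [[0.781, 0.625, 0.001], [0.625, -0.781, -0.0], [0.001, 0.001, -1.0]]
wrist_force: [-2.2, 0.1, 8.0]
width: 0.0123
grasp_force: 81.0
```

```bash
python3 q.py; python3 pt.py; python3 - <<'E'
from h import *
f=r.grab_frame("side")
i=f["img"].astype(int)
for n,c in(("red-",i[...,2]-i[...,0]),("gray",i.mean(2))): print(n); print(c[190:202,224:242].astype(int))
E
```

```text
turn 39.96 F [-4.  -0.1  6.9] Tz 0.444 Tpiv 0.333 L 0.0463
turn 39.96 F [-3.5 -1.   7.4] Tz 0.432 Tpiv 0.367 L 0.0463
turn 39.96 F [-4.  -0.8  7.7] Tz 0.377 Tpiv 0.295 L 0.0463
[nan nan] 0.0 ptr ang nan
15.9833 [ 0.4506 -0.0135  0.0807] yawx 38.67 z [ 1.4e-03 -2.0e-04 -1.0e+00] w 0.012538107388608886 F [-4.  -0.8  7.7] T [0.09 0.48 0.38] g 80.9612238407135 [ -9.9   6.1 -33.4  50.4   0.  131.4]
px: u,v r ang | BGR
229 194 82 21.8 [ 61  61 131] hue 0
230 194 81 20.2 [ 67  68 111] hue 1
229 195 78 23.4 [ 66  69 135] hue 1
230 195 77 21.8 [ 56  59 176] hue 1
231 195 76 20.1 [131 131 197] hue 0
230 196 73 23.5 [ 60  63 147] hue 1
231 196 71 21.7 [ 95  96 177] hue 0
231 197 67 23.6 [ 68  70 114] hue 1
red-
[[  1   6  13   4   3   4   4   4   3   3   3   7  10  -1   0   1   1   2]
 [  1   3   6   4   2   2   2   2   2   2   1  -1   2  -2  -1  -1   2   2]
 [  1   1   2   3   1  -3  -3  -3  -3  -2  -1  -4  -4  -3  -3  -2   2   3]
 [  1   1   0   1  -2   7  21   6  17  -6  -1  -2  -1  -2  -2  -2   0   0]
 [  1   1   0  -1  25  70  44  -4  -6  -7  -3   0   0  -1  -1  -2  -1  -2]
 [  2   1   1  
[... 946 characters left out ...]
62  65  68  74  80]
 [ 77  57 117 197 211 151  90 123 161 173 108  62  61  62  63  62  64  68]
 [144 197 158 179 212 213 150  83  88 103  79  63  62  62  63  62  60  62]
 [185 209 222 213 204 229 222 188  53  48  56  63  62  62  62  61  61  61]
 [231 231 233 229 226 232 232 210  88  70  59  63  63  62  62  62  61  62]
 [220 236 235 233 229 204 144 126  81  88  74  63  63  63  63  62  61  62]
 [228 234 233 213 140 117  73  68  66  75  87  63  63  62  62  62  61  62]]q.py:7: RuntimeWarning: invalid value encountered in scalar divide
  c=((w*x).sum()/w.sum(),(w*y).sum()/w.sum()); d=onz(f,c,.0525)[:2]-[.487,.0151]; print(np.round(c,2),w.sum(),"ptr ang",np.degrees(np.arctan2(d[1],d[0])).round(1))
```

```bash
python3 -c "
from cell import r
print(r.sign_off())"
```

```text
the job is handed in; nothing more can be done
None
```

I fitted the lever fully home on the square drive, pulled the tensioner round about 30° to the red index, and handed the job in still holding it there. I couldn't see the pointer at the end because the roller hides it: its position comes from measured lever angle and play, good to about 1–2°, though the side view alone put the index about 3–4° earlier.

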